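# Clamp a board in the end-drilling jig

### The arm

A 6-joint arm with a two-finger parallel gripper is mounted at the origin on the work surface. World frame = base frame: x ahead of the robot, y to its left, z up, the work surface at z = 0. Lengths are in m, angles in degrees, forces in N, time in s.
With the tool pointing down it reaches from about 0.375 to 0.9 m from the base axis. Payload 3.1 kg.
Tool frame: the origin (TCP) lies on the centre line of the jaws, within the pads' length; the fingertips stand 22 mm ahead of it and the grasp point (between the pads) lies 3 mm ahead of it; y points along the fingers, z is the direction in which the jaws open and shut, and the axes are right-handed (so a half turn about y gives the same grasp; the last joint's range is limited). The gripper opens to 87 mm and grips with 3 to 60 N. Pads are 19 mm wide; open, the fingers measure 117 mm over their backs; the gripper's body (75 mm by 190 mm) begins 51 mm behind the grasp point.
Start: joints at [55.777, 30.224, 82.088, -0, 67.689, -10.227], TCP at [0.254, 0.571, 0.245] pointing down, gripper open.
Joint ranges: [-176.69, 176.69], [-43.24, 126.21], [12.49, 139.97], [-82, 262], [0, 151.66], [-163.58, 163.58]. Speed limits (degrees/s): [159.86, 159.86, 180, 180, 180, 180].

### API

Orientations are given as a 3x3 rotation matrix whose columns are the frame's x, y, z axes.
In Python, from rig import bot gives the robot as it stands.
- The arm moves only by the tool jog_arm, never from a script. Its argument "motion" is one flat list of numbers, 6 for each row, row after row: the shift along the tool's x, y, z in mm, then the turn, a rotation vector about the tool's x, y, z in degrees. A call has 1 to 20 rows; each row is the pose to reach, as a shift and turn from the pose commanded when the call began, along the tool's axes at that moment; what a row does not reach only later rows make up. A row lasts 1/8 s, in which the tool goes at most 62.5 mm and 10.7 degrees, less where a joint would pass 70% of its speed; a pose out of reach is approached as far as the arm can. A call with a gripper value outside its range is refused whole. "gripper" is the opening, from 0 (shut) to 1 (fully open), set as the call begins (left out, the last holds). The fingers move at their own pace and stop on an object; the grip force is fixed at half the most. Time passes only in rows, so rows that repeat a pose let the fingers close. It gives the time, the measured TCP pose, the force and the opening at its end, in the units of the state.
- bot.read_state(): the state, without advancing time (a new reading comes with each control period).
- bot.capture(name): name is "scene" or "top" or "wrist"; returns (picture, depth): 420x560x3 uint8, red, green, blue; 420x560 float32, m along the optical axis (not along the pixel's ray), 0 where there is no reading.
- bot.get_calibration(name): a dict with "mtx" (3x3 intrinsics, pixels), "pose" (4x4, takes a point from camera to world coordinates); the wrist camera has in their place "hand_eye" (4x4, takes a point from camera to tool coordinates, whose origin is the TCP and whose axes are the tool frame's). Camera axes: x right, y up, looking along -z (the intrinsics and any distortion apply to the point x, -y, -z); pixel columns grow to the right and rows downward; lengths in m; the calibration is good to about 2 mm. A picture is of the moment at which its call begins: read the wrist's pose just before it. get_calibration takes no time and is no camera call.
- bot.hand_in(): hands the job in, once; it reports no verdict.
The state is a dict: "time_s": time; "joint_positions": joint angles; "qvel": joint speeds; "tau": joint torques, N m; "position": TCP position; "tcp_rot": TCP orientation; "force": force on the tool from outside, world axes, zero at the start; "moment": the same for the moment, N m; "opening": opening from 0.0 (shut) to 1.0 (fully open).
Only numpy, scipy, OpenCV 4.12 (cv2) and the standard library are available. Lean on these libraries where they do the work, as an engineer would, in place of code of your own. Each camera call takes 0.05 s, during which the arm holds its last target.

### The job

Slide the pine board gently home in the drilling jig, its long edge flat against the rear fence and its end against the upright guide plate. Then tighten the wing nut clockwise, in short turns since the plate and the stud leave little room, until the strap clamp holds the board firmly: stop when the nut has gone clearly stiff, before the foot dents the soft pine. Leave everything else on the bench where it is.

Things in the scene. Friction and masses are not known exactly. Their poses are not given: they have to be found in the camera images.
- jig: End-drilling jig fixed to the bench: brown plywood base 260 (x) x 380 (y) x 18 mm with a rear fence, an upright guide plate and a strap clamp on a stud. Origin at the centre of its underside, z up; top of the base at z 18. All 'jig frame' figures are mm in this frame.
- fence_face (a point): Foot of the rear fence's face, mid-length: jig frame x 100, y -24, z 18, axes as the jig's. The fence is a dark rail along y, face looking to the jig's -x, 30 mm high, from y -190 to 142.
- plate_face (a point): Foot of the guide plate's face at jig frame x 45, y 120, z 18, axes as the jig's. The plate is an upright dark plank along x from x -100 to 126, 24 mm thick, top at z 110, face looking to -y. The face is 42 mm from the stud's axis: beside a wing there is room for a finger on the plate's side only while the wing points along the plate or away from it.
- stud_tip (a point): Tip of the fixed threaded steel stud, 16 mm thick, jig frame x -45, y 78, z 109, axes as the jig's. It carries strap and wing nut and stands up between the two wings, 9 to 13 mm above their tops, so the nut cannot be gripped across its middle.
- board: Pine board 110 (x) x 200 (y) x 20 mm, loose, flat on the jig's base; origin at the centre of its underside. Starts 30 to 60 mm short of the guide plate, 8 to 20 mm off the fence, skewed up to 0.06 rad, partly under the strap's toe. Home: origin at jig frame x 45, y 20, square to the jig. Slides with 1 to 3 N; clamped board stays put.
- strap: Steel strap bar 150 x 34 x 10 mm along the jig's x, on the stud and a heel pin (pin top jig z 74); origin under its heel (jig frame x -105, y 78, z 52 or up to 7 lower), its x to the toe. A rubber foot 24 mm wide hangs 120 mm from the heel, 1 to 5 mm above the board (its set screw differs each time). A spring keeps it up against the nut: it drops 4 mm per turn, then squeezes at some 100 N per mm.
- wingnut: Steel wing nut; origin on the stud's axis at its underside (jig frame z 64.5 or up to 7 lower), wings along its own +x and -x. Hub 29 mm wide below, 21 at its top, 15 high. Clockwise from above tightens, 4 mm per turn, 0.6 to 1.7 turns in all. Turning free it drags with 0.17 N m; then this climbs by 0.064 N m per 100 N of clamping: 0.26 to 0.33 N m is firm, 0.36 dents the board. Stays where left.
- wing (a point): Middle of the wing on the nut's +x side, 21 mm from the axis, 24 mm above the nut's underside; the other wing is its mirror image. Each is a round upright ear 5.5 mm thick, 24 mm across (12 to 36 mm above the underside, tips 33 mm from the axis). To keep turning free takes 8 N here, firm 12 to 15 N; a finger that pauses on the wing reads about 4 to 6 N free, 7 to 11 N firm.
- offcut: Pine offcut 60 x 28 x 20 mm lying on the jig's base, leave alone
- pencil: Flat carpenter's pencil 150 mm long, lying on the jig's base, leave alone
- hammer: Hammer on the bench, leave alone
- pliers: Pliers with blue handles, leave alone
- screwbox: Green screw box 300 x 110 x 75 mm, leave alone
- drill: Cordless drill lying on its side, leave alone
- earmuffs: Red ear defenders, leave alone

How it is judged (in metres and radians):
On the way, in this order (a step that is already met when the one before it is completed fails the run):
1. the board lies home: edge on the fence, end on the guide plate, square (x of board in the frame of jig above 0.0425 m and y of board in the frame of jig above 0.0175 m and angle between the x axis of board and the x axis of jig, either way round below 0.025 rad), for 0.2 s.
2. the strap clamp's foot presses the board firmly (over 120 N) (contact force between strap and board above 120 N), for 0.2 s.
At the end, for the whole second after the job is handed in: The board is home within 2.5 mm of the fence and of the guide plate and square within 0.025 rad, held by the strap clamp with more than 120 N (and never over 300 N), nut and board at rest (all of step 1 and contact force between strap and board above 120 N and linear speed of board below 0.01 m/s and angular speed of wingnut below 0.05 rad/s); the robot touches nothing.
It fails at once if the nut is overtightened and the foot dents the board (over 300 N) (contact force between strap and board above 300 N).
It fails at once if the board is shoved roughly (over 50 N between fingers and board) (contact force between the fingers and board above 50 N).
It fails at once if something else on the bench is moved more than 25 mm (distance of any of offcut, pencil, hammer, pliers, screwbox, drill, earmuffs from where it was at the start of the episode above 0.025 m).
It also fails if it takes over 72 s, if anything falls off the work surface, if the arm or the gripper's body presses on something with over 40 N, if the wrist force passes 120 N, or if a joint passes its speed limit or range.

## Working session

There is one attempt and no reset: what is moved stays moved. The work goes in short steps, Python scripts to look and compute and a tool call to move; the robot and the scene stay as the last step left them, time stands still between calls to the robot, and variables do not carry over. Pictures are saved under pics/ and viewed, and the job is handed in when it is done.

Besides the shell and the picture viewer there is one more tool, called after "Call:" by a JSON object that holds its "op" and its "data". jog_arm: Moves the arm, as the interface text tells. Its arguments: {"type":"object","properties":{"motion":{"type":"array","items":{"type":"number"}},"gripper":{"type":"number"}},"required":["motion"]}

```bash
ls; mkdir -p pics
cat > h.py <<'E'
import numpy as np, cv2
from rig import bot
def save(name,fn):
    p,d=bot.capture(name); cv2.imwrite(f'pics/{fn}.png',p[:,:,::-1]); np.save(f'pics/{fn}_d.npy',d); return p,d
E
python3 - <<'E'
from h import *
print(bot.read_state())
for n in ['scene','top','wrist']:
    save(n,n+'0'); print(n,bot.get_calibration(n))
E
```

```text
pics
{'time_s': 0.0, 'joint_positions': array([ 5.57774737e+01,  3.02788916e+01,  8.21572684e+01,  3.21491571e-04,
        6.76892568e+01, -1.02267507e+01]), 'qvel': array([-0.02027335,  0.13950098,  0.08434568,  0.00701775, -0.00853555,
       -0.1108007 ]), 'tau': array([-2.43665090e-04, -4.40049970e+01, -1.76591367e+01,  6.32056966e-02,
        5.82878315e-02, -1.97151066e-04]), 'position': array([0.25373778, 0.57041628, 0.24356749]), 'tcp_rot': array([[ 9.13574333e-01, -1.23536854e-03,  4.06669906e-01],
       [-4.06671592e-01, -1.80702318e-03,  9.13572630e-01],
       [-3.93736939e-04, -9.99997604e-01, -2.15323929e-03]]), 'force': array([0.06232799, 0.33745978, 1.00036062]), 'moment': array([0.0026119 , 0.03968683, 0.01330999]), 'opening': 1.0027735465784804}
scene {'mtx': array([[474.02888264,   0.        , 275.38808668],
       [  0.        , 474.02888264, 214.45647925],
       [  0.        ,   0.        ,   1.        ]]), 'pose': array([[ 0.03561483, -0.69154859,  0.7214514 ,  1.53148776],
       [ 0.99927787,  0.01507811, -0.03487674, -0.02821569],
       [ 0.01324084,  0.72
[... 341 characters left out ...]
[-0.99959024,  0.0265714 ,  0.0106451 ,  0.04601614],
       [ 0.01364167,  0.11527198,  0.99324029,  1.15815383],
       [ 0.        ,  0.        ,  0.        ,  1.        ]])}
wrist {'mtx': array([[373.03004273,   0.        , 286.90396857],
       [  0.        , 373.03004273, 210.91843442],
       [  0.        ,   0.        ,   1.        ]]), 'hand_eye': array([[ 5.98426595e-04, -9.53124764e-01, -3.02576974e-01,
        -8.36331277e-02],
       [-6.05195260e-04,  3.02576628e-01, -9.53124870e-01,
        -1.41131332e-01],
       [ 9.99999638e-01,  7.53493421e-04, -3.95756689e-04,
        -7.95250544e-05],
       [ 0.00000000e+00,  0.00000000e+00,  0.00000000e+00,
         1.00000000e+00]])}
```

View pics/top0.png

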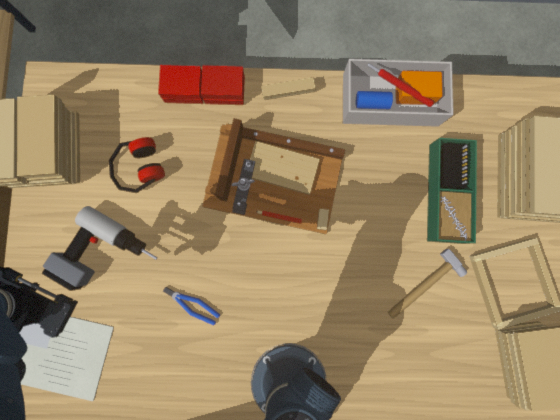

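View pics/scene0.png

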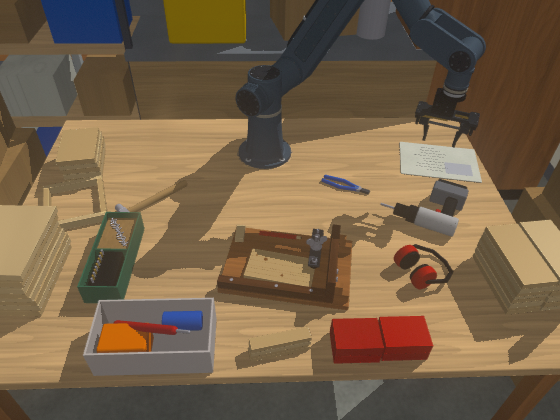

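View pics/wrist0.png

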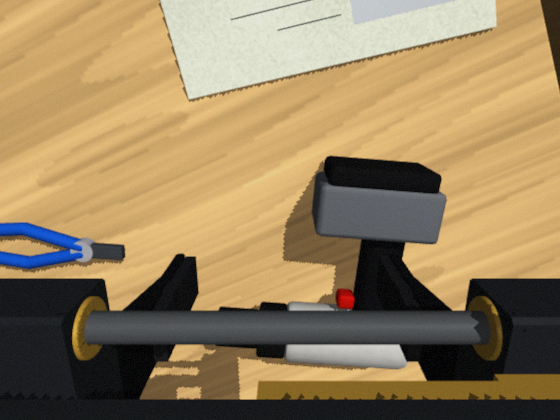

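```bash
cat >> h.py <<'E'
def cast(name,uv,z,pose=None,K=None):
    """pixels -> world points on plane(s) z"""
    c=bot.get_calibration(name); K=c['mtx']; P=c['pose'] if pose is None else pose
    uv=np.atleast_2d(np.asarray(uv,float)); z=np.broadcast_to(z,(len(uv),))
    d=np.c_[(uv[:,0]-K[0,2])/K[0,0],-(uv[:,1]-K[1,2])/K[1,1],-np.ones(len(uv))]@P[:3,:3].T
    t=(z-P[2,3])/d[:,2]
    return P[:3,3]+d*t[:,None]
def cloud(name,d,pose=None):
    c=bot.get_calibration(name); K=c['mtx']; P=c['pose'] if pose is None else pose
    v,u=np.mgrid[:d.shape[0],:d.shape[1]]
    p=np.stack([(u-K[0,2])/K[0,0]*d,-(v-K[1,2])/K[1,1]*d,-d],-1)
    return p@P[:3,:3].T+P[:3,3]
def wpose(s):
    T=np.eye(4);T[:3,:3]=s['tcp_rot'];T[:3,3]=s['position'];return T@bot.get_calibration('wrist')['hand_eye']
E
python3 - <<'E'
from h import *
im=cv2.imread('pics/top0.png'); c=im[110:240,195:355]
cv2.imwrite('pics/top0c.png',cv2.resize(c,None,fx=4.6,fy=4.6,interpolation=cv2.INTER_CUBIC))
im=cv2.imread('pics/scene0.png'); c=im[215:315,210:365]
cv2.imwrite('pics/scene0c.png',cv2.resize(c,None,fx=5,fy=5,interpolation=cv2.INTER_CUBIC))
d=np.load('pics/top0_d.npy'); p=cloud('top',d)
np.set_printoptions(precision=3,suppress=True,linewidth=200)
for r in range(120,236,8): print(r,(p[r,204:350:8,2]*1000).astype(int))
E
```

```text
120 [  -1    1    0    0  111    2    1    0    1   -2    3    0    1    3    1    4    1    3 1158]
128 [  0  -1  48  80 106  50   4   0   2   0   0   4   3  -1   0   0   2   2   1]
136 [  0  -1  20  15 109  45  50  50  52  50  46  -3   0   1   0   1   0   2   0]
144 [  1   2  17 110  99  18  14  36  18  32  46  48  49  49  45   0   0  -1   1]
152 [ -1   2  17 107  64  22  39  37  35  39  38  35  19  18  43  50  46  50   2]
160 [  0  -1  21 110  31  62  38  41  37  37  39  38  45  40  35  21  21  19  -1]
168 [  2  19  20 110  19  62  62  37  39  40  40  37  39  37  46  17  26   5   0]
176 [   0   15  107  102   20   61   39   43   38   37   39   38   37   41 1158   21   21    0    0]
184 [   0   18  112   68   94   97 1158   17   17   37   36   41   35   41   21   17   20    0    1]
192 [  2  78 112  37  60  58  15  18  20  18  18  21  17  39  17  23  19   0   1]
200 [15 17 18 17 63 60 14 21 17 19 19 15 21 19 22 17 19  1  1]
208 [   0   17   21   18   58   55   22   17   21   13   13   23   22   20 1158   16   -2   -1    2]
216 [ 6  2 -2  5  1  0 22 18 29 23 29 23 22 20 17 37  1  5  0]
224 [-3  2 -3 -1  2  0  0  3  0  0 16 21 20 20 20 40 -1  0  0]
232 [ 0  0  0  0  0  4  1  1  0  0  1  1 -1 -3  2 16  1  0 -1]
```

View pics/top0c.png

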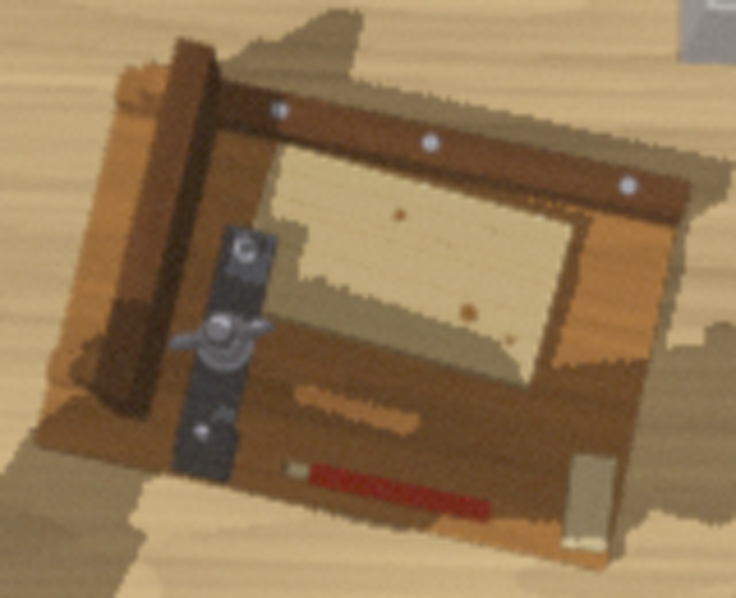

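View pics/scene0c.png

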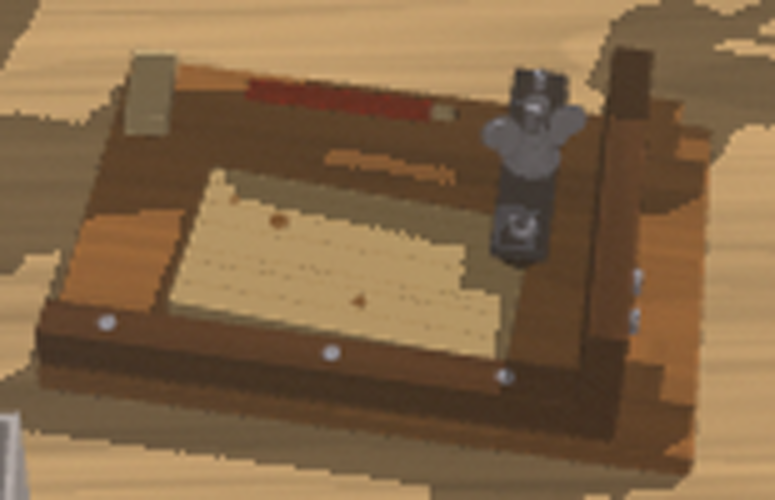

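Run:
```python
from h import *
np.set_printoptions(precision=4,suppress=True)
f=lambda u,v:(195+(u+.5)/4.6-.5,110+(v+.5)/4.6-.5)
A=dict(nl=(38,443,18),nr=(605,568,18),fl=(122,68,18),fr_f=(690,182,48),fr_n=(682,222,48),
 pl_f=(180,40,110),pl_fr=(215,48,110),pl_n=(100,403,110),pl_nr=(143,415,110),
 st=(222,325,109),w1=(177,342,85),w2=(268,325,85),toeL=(228,228,62),toeR=(275,236,62),heL=(175,470,62),heR=(228,478,62),
 b1=(283,145,38),b2=(575,225,38),b3=(527,382,38))
W={}
for k,(u,v,z) in A.items():
    W[k]=cast('top',f(u,v),z/1000)[0]; print(k,W[k])
e=W['nr']-W['nl'];print(np.linalg.norm(e), np.degrees(np.arctan2(*(-e[:2])[::1])) )
# jig fit: y axis, x axis by rigid 2D kabsch
J=dict(nl=(-130,190),nr=(-130,-190),fl=(130,190),fr_f=(126,-190),fr_n=(100,-190),pl_f=(126,144),pl_fr=(126,120),pl_n=(-100,144),pl_nr=(-100,120),st=(-45,78))
a=np.array([J[k] for k in J])/1000;b=np.array([W[k][:2] for k in J])
ac=a.mean(0);bc=b.mean(0);U,S,V=np.linalg.svd((a-ac).T@(b-bc));R=V.T@np.diag([1,np.sign(np.linalg.det(V.T@U.T))])@U.T
t=bc-R@ac;print('yaw',np.degrees(np.arctan2(R[1,0],R[0,0])),t)
for k,x,y in zip(J,a,b): print(k,((R.T@(y-t))-x)*1000)
for k in ['w1','w2','toeL','toeR','heL','heR','b1','b2','b3']: print(k,R.T@(W[k][:2]-t)*1000)
np.savez('jig.npz',R=R,t=t)
```

```text
nl [0.5044 0.2656 0.018 ]
nr [ 0.433  -0.1032  0.018 ]
fl [0.7568 0.2221 0.018 ]
fr_f [ 0.6816 -0.1513  0.048 ]
fr_n [ 0.6551 -0.1463  0.048 ]
pl_f [0.7442 0.1732 0.11  ]
pl_fr [0.7397 0.1516 0.11  ]
pl_n [0.5184 0.2121 0.11  ]
pl_nr [0.5119 0.1862 0.11  ]
st [0.5679 0.1412 0.109 ]
w1 [0.5611 0.1706 0.085 ]
w2 [0.5733 0.1151 0.085 ]
toeL [0.6393 0.1439 0.062 ]
toeR [0.635 0.114 0.062]
heL [0.4845 0.1713 0.062 ]
heR [0.4804 0.1382 0.062 ]
b1 [0.7014 0.1123 0.038 ]
b2 [ 0.6537 -0.0785  0.038 ]
b3 [ 0.5498 -0.0491  0.038 ]
0.37559064055770275 10.960503982604244
yaw -10.460531132482647 [0.5936 0.0561]
nl [ 4.241  -0.1802]
nr [0.9636 4.2435]
fl [0.3478 2.8696]
fr_f [-1.8451  2.0579]
fr_n [-2.8508  2.1564]
pl_f [ 0.7793 -1.4898]
pl_fr [0.3492 0.4843]
pl_n [-2.2772 -4.226 ]
pl_nr [-3.998 -6.913]
st [4.2901 0.9973]
w1 [-52.7201 106.6718]
w2 [-30.6909  54.3122]
toeL [28.9753 94.6545]
toeR [30.1491 64.4989]
heL [-128.2232   93.4732]
heR [-126.2691   60.1599]
b1 [95.7921 74.8784]
b2 [  83.4777 -121.4535]
b3 [ -23.9862 -111.3593]
```

```bash
cat >> h.py <<'E'
def jw(x,y):
    """jig mm -> world m (xy)"""
    j=np.load('jig.npz'); return j['R']@(np.array([x,y])/1000)+j['t']
def wj(p):
    j=np.load('jig.npz'); return (np.atleast_2d(p)[:,:2]-j['t'])@j['R']*1000
def goal(xy,z,psi,s=None):
    """tool shift mm + turn deg to get TCP at world xy,z pointing down with tool-x yaw psi deg"""
    from scipy.spatial.transform import Rotation as Ro
    s=s or bot.read_state(); R=s['tcp_rot']; a=np.radians(psi)
    T=np.array([[np.cos(a),0,-np.sin(a)],[np.sin(a),0,np.cos(a)],[0,-1,0]])
    d=R.T@(np.r_[xy,z]-s['position'])*1000
    print('goal',np.round(d,1),np.round(Ro.from_matrix(R.T@T).as_rotvec(degrees=True),2))
E
python3 - <<'E'
from h import *
goal(jw(0,-20),0.27,-100.5)
E
```

```text
goal [ 524.3  -25.8 -351.3] [9.00e-02 7.65e+01 5.00e-02]
```

Call:
{"op": "jog_arm", "data": {"motion": [524, -26, -351, 0, 76.5, 0, 524, -26, -351, 0, 76.5, 0, 524, -26, -351, 0, 76.5, 0, 524, -26, -351, 0, 76.5, 0, 524, -26, -351, 0, 76.5, 0, 524, -26, -351, 0, 76.5, 0, 524, -26, -351, 0, 76.5, 0, 524, -26, -351, 0, 76.5, 0, 524, -26, -351, 0, 76.5, 0, 524, -26, -351, 0, 76.5, 0, 524, -26, -351, 0, 76.5, 0, 524, -26, -351, 0, 76.5, 0, 524, -26, -351, 0, 76.5, 0, 524, -26, -351, 0, 76.5, 0], "gripper": 0}}

```text
time_s: 1.9
position: [0.5892, 0.0388, 0.2706]
tcp_rot: [[-0.18, -0.001, 0.984], [-0.984, 0.0, -0.18], [-0.0, -1.0, -0.001]]
force: [0.5, 0.7, -0.1]
opening: 0.005
```

Run:
```python
from h import *
s=bot.read_state(); np.save('pics/w1_pose.npy',wpose(s)); save('wrist','w1')
print(s['time_s'],s['position'],s['force'],s['joint_positions'])
```

```text
1.9 [0.58922135 0.03881026 0.27057895] [ 0.48361686  0.67386506 -0.06368229] [-7.07128958e+00  2.59161481e+01  8.54609739e+01  1.10007498e-02
  6.86609233e+01  3.29377828e+00]
```

View pics/w1.png

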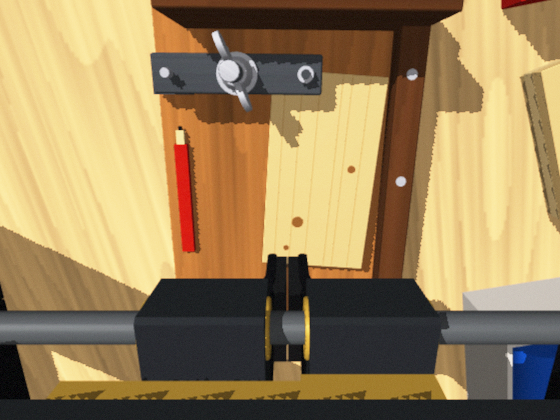

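Run:
```python
from h import *
im=cv2.imread('pics/w1.png'); c=im[0:140,130:470]
cv2.imwrite('pics/w1c.png',cv2.resize(c,None,fx=2.35,fy=2.35*1.0,interpolation=cv2.INTER_CUBIC))
c=im[140:285,150:440]
cv2.imwrite('pics/w1d.png',cv2.resize(c,None,fx=2.7,fy=2.7,interpolation=cv2.INTER_CUBIC))
```

```text
(no output)
```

View pics/w1c.png

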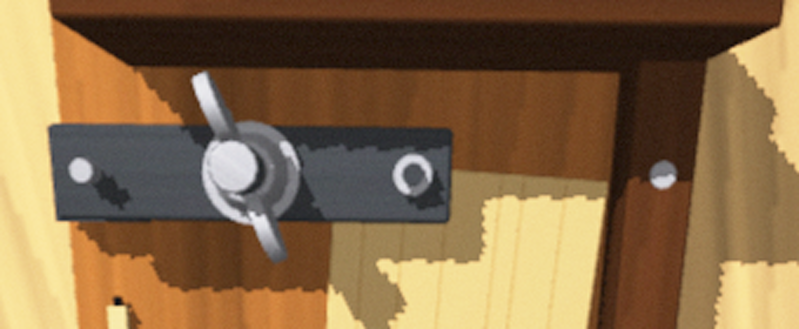

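View pics/w1d.png

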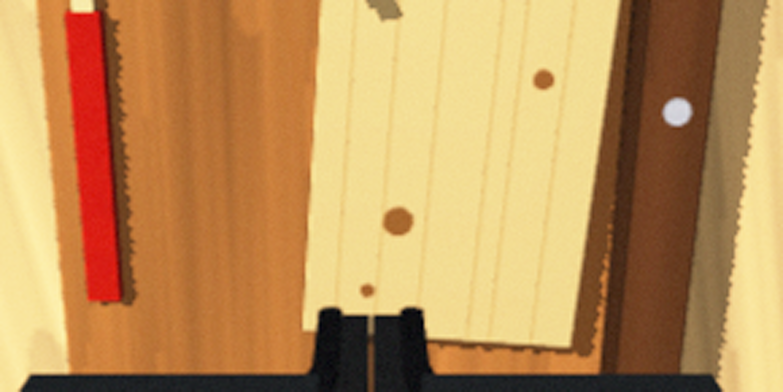

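Run:
```python
from h import *
np.set_printoptions(precision=4,suppress=True)
P=np.load('pics/w1_pose.npy')
f=lambda u,v:(130+(u+.5)/2.35-.5,(v+.5)/2.35-.5)
g=lambda u,v:(150+(u+.5)/2.7-.5,140+(v+.5)/2.7-.5)
C=lambda p,z:cast('wrist',p,z/1000,pose=P)[0][:2]
J={}
J['plL']=(C(f(55,17),110),(-100,120));J['plR']=(C(f(780,24),110),(126,120))
J['stud']=(C(f(233,166),109),(-45,78));J['pin']=(C(f(80,170),74),(-105,78))
J['fp']=(C(f(620,71),18),(100,120))
a=np.array([v[1] for v in J.values()])/1000;b=np.array([v[0] for v in J.values()])
ac=a.mean(0);bc=b.mean(0);U,S,V=np.linalg.svd((a-ac).T@(b-bc));R=V.T@U.T;t=bc-R@ac
print('yaw',np.degrees(np.arctan2(R[1,0],R[0,0])),t)
np.savez('jig.npz',R=R,t=t)
for k,(w,j) in J.items(): print(k,w,wj(w)-j)
for n,p,z in [('ftopA',f(637,72),48),('ftopB',g(643,30),48),('ftopC',g(608,370),48),('foutA',f(707,60),48),('foutB',g(687,370),48),('plfoot',f(135,66),18),
 ('bBR',g(572,348),38),('bBL',g(303,330),38),('bR',g(620,0),38),('bTR',f(607,180),38),('bT',f(455,168),38),('bL',g(318,60),38),
 ('stToe',f(450,130),59),('stToe2',f(448,222),59),('stH',f(50,127),59),('stH2',f(57,220),59),('wtip1',f(202,80),80),('wtip2',f(280,256),80),('basecorner',g(40,0),18),('b',g(70,370),18),('pencil',g(90,300),26),('pencil2',f(117,300),26)]:
    print(n,C(p,z),wj(C(p,z)))
```

```text
yaw -10.893002645789585 [0.5935 0.0601]
plL [0.5197 0.1967] [[1.6433 0.218 ]]
plR [0.739  0.1544] [[-1.0058  0.1466]]
stud [0.5637 0.145 ] [[-0.3579 -0.2622]]
pin [0.5042 0.1564] [[-0.9057 -0.2675]]
fp [0.7151 0.1591] [[0.6261 0.1651]]
ftopA [0.7129 0.1547] [[ 99.3471 115.4437]]
ftopB [0.691  0.0503] [[97.5028  8.8564]]
ftopC [ 0.6635 -0.083 ] [[  95.7632 -127.3083]]
foutA [0.7391 0.154 ] [[125.2288 119.7618]]
foutB [ 0.6947 -0.0887] [[ 127.4434 -127.0182]]
plfoot [0.5208 0.1966] [[-97.2759 120.3614]]
bBR [ 0.6518 -0.076 ] [[  82.8896 -122.6493]]
bBL [ 0.5451 -0.0483] [[ -27.1069 -115.5715]]
bR [0.6861 0.0609] [[90.7743 18.3007]]
bTR [0.7005 0.1183] [[94.0393 77.4378]]
bT [0.6412 0.1338] [[32.8938 81.4336]]
bL [0.5728 0.0591] [[-20.2042  -4.845 ]]
stToe [0.6393 0.1466] [[28.6363 93.6012]]
stToe2 [0.6336 0.1144] [[29.0576 60.8817]]
stH [0.493  0.1745] [[-120.384    93.3784]]
stH2 [0.4861 0.1422] [[-121.0547   60.331 ]]
wtip1 [0.5556 0.1763] [[-59.2621 106.9756]]
wtip2 [0.5697 0.1141] [[-33.6501  48.574 ]]
basecorner [0.4699 0.0981] [[-128.6207   14.0145]]
b [ 0.4385 -0.0578] [[-130.0058 -145.0621]]
pencil [ 0.4587 -0.0244] [[-116.4116 -108.3903]]
pencil2 [0.491  0.1078] [[-109.6998   27.4718]]
```

Run:
```python
from h import *
print(wj(bot.read_state()['position']))
goal(jw(-50,-25),0.047,-100.9)
```

```text
[[ 5.22783797e-03 -2.18187003e+01]]
goal [  2.8 223.7 -50. ] [ 0.02  0.52 -0.  ]
```

Call:
{"op": "jog_arm", "data": {"motion": [3, 60, -50, 0, 0.5, 0, 3, 120, -50, 0, 0.5, 0, 3, 180, -50, 0, 0.5, 0, 3, 210, -50, 0, 0.5, 0, 3, 224, -50, 0, 0.5, 0, 3, 224, -50, 0, 0.5, 0, 3, 224, -50, 0, 0.5, 0]}}

```text
time_s: 2.82
position: [0.5417, 0.0434, 0.0481]
tcp_rot: [[-0.19, 0.003, 0.982], [-0.982, -0.0, -0.19], [-0.0, -1.0, 0.003]]
force: [0.1, -0.1, 1.2]
opening: 0.003
```

Run:
```python
from h import *
s=bot.read_state(); print(s['time_s'],wj(s['position']),s['position'],s['force'],s['moment'])
np.save('pics/w2_pose.npy',wpose(s)); save('wrist','w2')
```

```text
2.825 [[-47.71241432 -26.13174506]] [0.54174734 0.04342363 0.04812423] [ 0.06652319 -0.12865514  1.17249397] [-0.06297417  0.04004992 -0.03310423]
```

View pics/w2.png

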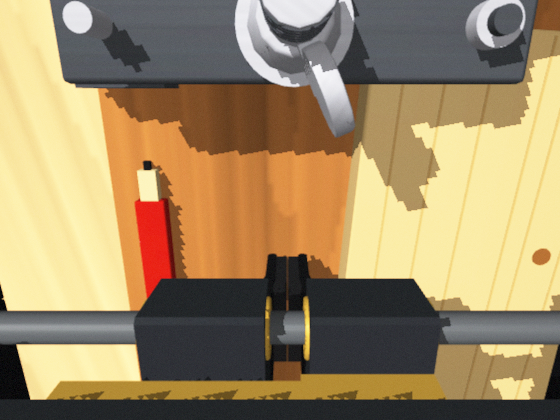

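Call:
{"op": "jog_arm", "data": {"motion": [-1, 0, 8, 0, 0, 0, -1, 0, 14, 0, 0, 0, -1, 0, 16, 0, 0, 0, -1, 0, 18, 0, 0, 0, -1, 0, 20, 0, 0, 0, -1, 0, 22, 0, 0, 0, -1, 0, 24, 0, 0, 0, -1, 0, 24, 0, 0, 0]}}

```text
time_s: 3.88
position: [0.5645, 0.0397, 0.0464]
tcp_rot: [[-0.191, 0.001, 0.982], [-0.982, -0.0, -0.191], [0.0, -1.0, 0.001]]
force: [-2.1, -0.8, -0.2]
opening: 0.004
```

```bash
cat >> h.py <<'E'
def st():
    s=bot.read_state(); j=np.load('jig.npz'); f=s['force']
    print('t',round(s['time_s'],2),'jig',np.round(wj(s['position'])[0],1),'z',round(s['position'][2]*1000,1),'Fjig',np.round(np.r_[j['R'].T@f[:2],f[2]],1),'M',np.round(s['moment'],2),'op',round(s['opening'],3),'j6',round(s['joint_positions'][5],1)); return s
E
python3 -c "
from h import *
st()"
```

```text
t 3.88 jig [-24.6 -25.5] z 46.4 Fjig [-1.9 -1.2 -0.2] M [-0.1   0.18 -0.01] op 0.004 j6 3.7
```

Call:
{"op": "jog_arm", "data": {"motion": [0, 0, 1.5, 0, 0, 0, 0, 0, 3, 0, 0, 0, 0, 0, 4.5, 0, 0, 0, 0, 0, 5.5, 0, 0, 0, 0, 0, 6.5, 0, 0, 0, 0, 0, 6.5, 0, 0, 0]}}

```text
time_s: 4.62
position: [0.5694, 0.0388, 0.0465]
tcp_rot: [[-0.191, -0.002, 0.982], [-0.982, 0.0, -0.191], [0.0, -1.0, -0.002]]
force: [-5.3, 0.6, 3.4]
opening: 0.005
```

```bash
python3 -c "
from h import *
s=st();np.save('pics/w3_pose.npy',wpose(s)); save('wrist','w3')"
```

```text
t 4.62 jig [-19.7 -25.5] z 46.5 Fjig [-5.3 -0.5  3.4] M [-0.13  1.01  0.03] op 0.005 j6 3.7
```

View pics/w3.png

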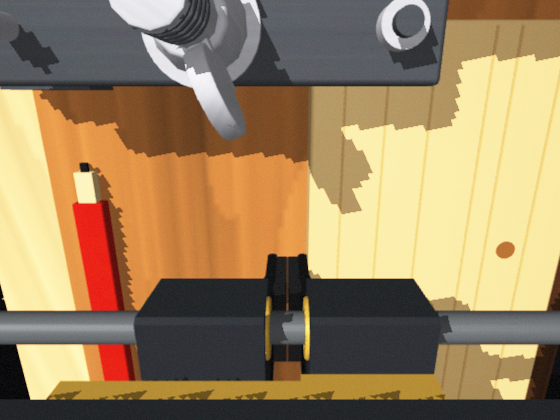

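Call:
{"op": "jog_arm", "data": {"motion": [0, 0, 1, 0, 0, 0, 0, 0, 2, 0, 0, 0, 0, 0, 3, 0, 0, 0, 0, 0, 3, 0, 0, 0]}}

```text
time_s: 5.18
position: [0.5695, 0.0388, 0.0463]
tcp_rot: [[-0.19, -0.009, 0.982], [-0.982, 0.001, -0.19], [0.0, -1.0, -0.009]]
force: [-9.7, 0.4, 6.0]
opening: 0.005
```

```bash
python3 -c "
from h import *
s=st()
goal(jw(-60,-110),0.075,-100.9)
goal(jw(40,-165),0.075,-100.9)
goal(jw(40,-165),0.047,-100.9)"
```

```text
t 5.17 jig [-19.6 -25.4] z 46.3 Fjig [-9.6 -1.4  6. ] M [ 0.05  1.57 -0.03] op 0.005 j6 3.6
goal [ 84.6 -28.3 -40.5] [ 0.5  -0.08  0.02]
goal [139.5 -29.1  59.6] [ 0.5  -0.08  0.02]
goal [139.5  -1.1  59.8] [ 0.5  -0.08  0.02]
```

Call:
{"op": "jog_arm", "data": {"motion": [0, 0, -12, 0, 0, 0, 0, -40, -14, 0, 0, 0, 50, -40, 10, 0, 0, 0, 100, -40, 35, 0, 0, 0, 140, -40, 55, 0, 0, 0, 140, -20, 55, 0, 0, 0, 140, -1, 55, 0, 0, 0, 140, -1, 55, 0, 0, 0]}}

```text
time_s: 6.18
position: [0.5997, -0.1091, 0.0457]
tcp_rot: [[-0.19, -0.003, 0.982], [-0.982, 0.001, -0.19], [-0.001, -1.0, -0.003]]
force: [-0.3, 0.1, -0.1]
opening: 0.006
```

```bash
python3 -c "
from h import *
s=st();np.save('pics/w4_pose.npy',wpose(s)); save('wrist','w4')"
```

```text
t 6.17 jig [  38.  -164.9] z 45.7 Fjig [-0.4  0.1 -0.1] M [-0.04  0.06 -0.03] op 0.006 j6 -9.8
```

View pics/w4.png

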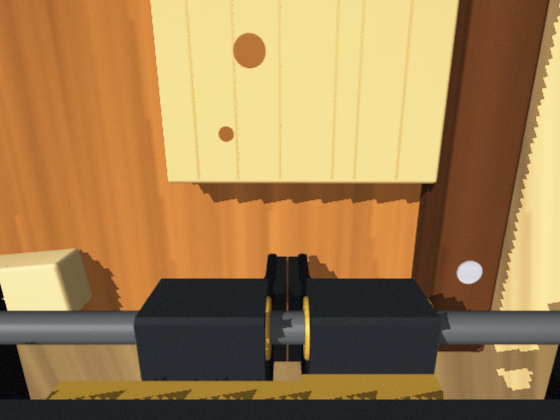

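Call:
{"op": "jog_arm", "data": {"motion": [-15, 0, 5, 0, 0, 0, -25, 0, 7, 0, 0, 0, -30, 0, 7, 0, 0, 0, -35, 0, 7, 0, 0, 0, -40, 0, 7, 0, 0, 0, -45, 0, 7, 0, 0, 0, -50, 0, 7, 0, 0, 0, -55, 0, 7, 0, 0, 0, -60, 0, 7, 0, 0, 0, -65, 0, 7, 0, 0, 0, -68, 0, 7, 0, 0, 0, -68, 0, 7, 0, 0, 0]}}

```text
time_s: 7.72
position: [0.6208, -0.0438, 0.0474]
tcp_rot: [[-0.191, 0.0, 0.982], [-0.982, 0.001, -0.191], [-0.001, -1.0, 0.0]]
force: [0.7, -0.5, -0.0]
opening: 0.005
```

```bash
python3 -c "
from h import *
s=st()"
```

```text
t 7.72 jig [ 46.4 -96.9] z 47.4 Fjig [ 0.8 -0.4 -0. ] M [-0.04  0.05 -0.03] op 0.005 j6 -3.4
```

Call:
{"op": "jog_arm", "data": {"motion": [-2, 0, 0, 0, 0, 0, -4, 0, 0, 0, 0, 0, -5.5, 0, 0, 0, 0, 0, -7, 0, 0, 0, 0, 0, -8, 0, 0, 0, 0, 0, -8, 0, 0, 0, 0, 0]}}

```text
time_s: 8.48
position: [0.6217, -0.0387, 0.0474]
tcp_rot: [[-0.19, -0.001, 0.982], [-0.982, -0.003, -0.19], [0.003, -1.0, -0.001]]
force: [-1.8, -7.8, 0.8]
opening: 0.002
```

```bash
python3 -c "
from h import *
s=st()"
```

```text
t 8.47 jig [ 46.3 -91.6] z 47.4 Fjig [-0.3 -8.   0.8] M [-1.44  0.4  -0.  ] op 0.002 j6 -2.6
```

Call:
{"op": "jog_arm", "data": {"motion": [-1, 0, 0, 0, 0, 0, -2, 0, 0, 0, 0, 0, -2, 0, 0, 0, 0, 0]}}

```text
time_s: 8.85
position: [0.6218, -0.0385, 0.0475]
tcp_rot: [[-0.189, -0.002, 0.982], [-0.982, -0.006, -0.189], [0.006, -1.0, -0.001]]
force: [-2.6, -12.9, 0.7]
opening: 0.007
```

```bash
python3 -c "
from h import *
s=st()"
```

```text
t 8.85 jig [ 46.4 -91.5] z 47.5 Fjig [ -0.1 -13.2   0.7] M [-2.38  0.64 -0.01] op 0.007 j6 -2.4
```

Call:
{"op": "jog_arm", "data": {"motion": [12, 0, 0, 0, 0, 0, 14, -45, 0, 0, 0, 0, -15, -100, -15, 0, 0, 0, -50, -150, -30, 0, 0, 0, -60, -190, -46, 0, 0, 0, -60, -190, -46, 0, 0, 0, -60, -190, -46, 0, 0, 0]}}

```text
time_s: 9.72
position: [0.5884, 0.0332, 0.2372]
tcp_rot: [[-0.191, -0.0, 0.982], [-0.982, 0.001, -0.191], [-0.0, -1.0, -0.001]]
force: [0.3, -1.5, -0.5]
opening: 0.007
```

```bash
python3 -c "
from h import *
s=st();np.save('pics/w5_pose.npy',wpose(s)); save('wrist','w5')
im=cv2.imread('pics/w5.png'); c=im[0:280,130:470]
cv2.imwrite('pics/w5c.png',cv2.resize(c,None,fx=2.1,fy=2.1,interpolation=cv2.INTER_CUBIC))
"
```

```text
t 9.72 jig [  0.1 -27.3] z 237.2 Fjig [ 0.6 -1.5 -0.5] M [-0.08  0.09 -0.  ] op 0.007 j6 3.3
```

View pics/w5c.png

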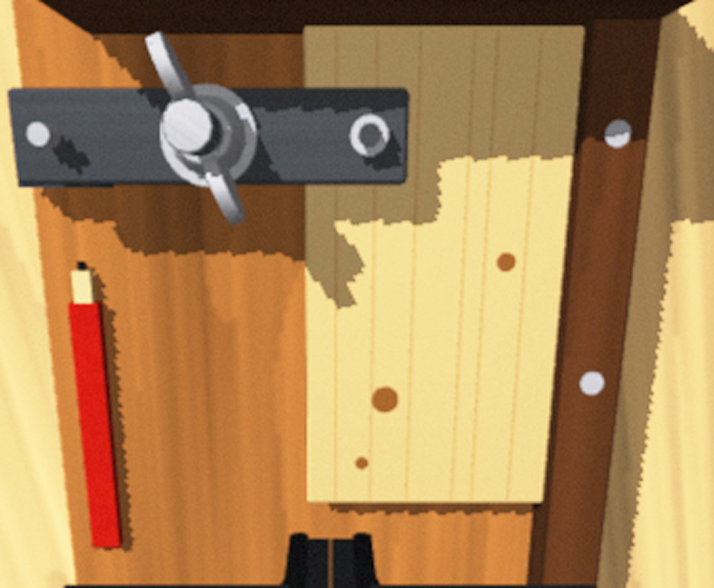

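```bash
python3 -c "
from h import *
P=np.load('pics/w5_pose.npy')
f=lambda u,v:(130+(u+.5)/2.1-.5,(v+.5)/2.1-.5)
for n,u,v,z in [('BL',307,500,38),('BR',543,502,38),('TR',583,26,38),('TL',303,26,38),('stud',187,126,109),('pin',37,134,74),('fenceT1',597,20,48),('fenceT2',548,500,48),('foot',100,34,18),('wt1',155,37,80),('wt2',236,216,80),('wm1',168,62,82),('wm2',224,196,82)]:
    print(n,np.round(wj(cast('wrist',f(u,v),z/1000,pose=P)),1), np.round(cast('wrist',f(u,v),z/1000,pose=P)[0],4))
"
```

```text
BL [[-11.  -79.2]] [ 0.5678 -0.0156  0.038 ]
BR [[ 99.2 -80.4]] [ 0.6757 -0.0376  0.038 ]
TR [[ 98.8 119. ]] [0.7131 0.1582 0.038 ]
TL [[-10.3 119.3]] [0.606  0.1791 0.038 ]
stud [[-45.5  77.5]] [0.5635 0.1448 0.109 ]
pin [[-106.    77.7]] [0.5041 0.1564 0.074 ]
fenceT1 [[101.  119.2]] [0.7153 0.158  0.048 ]
fenceT2 [[ 98.5 -75.4]] [ 0.676  -0.0326  0.048 ]
foot [[-95.  120.2]] [0.5229 0.196  0.018 ]
wt1 [[-59.8 108.2]] [0.5553 0.1776 0.08  ]
wt2 [[-34.3  49.2]] [0.5692 0.1148 0.08  ]
wm1 [[-55.5 100.1]] [0.558  0.1689 0.082 ]
wm2 [[-38.1  56.1]] [0.5667 0.1224 0.082 ]
```

```bash
python3 -c "
from h import *
P=np.load('pics/w5_pose.npy');d=np.load('pics/w5_d.npy');p=cloud('wrist',d,pose=P)
g=lambda u,v:(int(round(130+u/2.1)),int(round(v/2.1)))
for n,u0,u1,v0,v1 in [('strapheel',60,140,100,125),('straptoe',290,340,115,170),('board',450,540,200,300),('base',200,280,300,450),('studtip',178,195,118,134),('wash',235,250,130,150)]:
    a=g(u0,v0);b=g(u1,v1);q=p[a[1]:b[1]+1,a[0]:b[0]+1,2];print(n,np.round(np.median(q)*1000,1),q.size)
s=bot.read_state();goal(jw(-45,78)+0.023*np.array([np.cos(np.radians(-78.4)),np.sin(np.radians(-78.4))]),0.14,-78.4,s)
"
```

```text
strapheel 62.1 507
straptoe 62.2 675
board 38.8 2156
base 18.8 2808
studtip 109.8 81
wash 66.2 80
goal [-84.3  96.5 -36.1] [  0.12 -22.61  -0.04]
```

Call:
{"op": "jog_arm", "data": {"motion": [-28, 32, -12, 0, -8, 0, -56, 64, -24, 0, -16, 0, -84, 97, -36, 0, -22.5, 0, -84, 97, -36, 0, -22.5, 0, -84, 97, -36, 0, -22.5, 0], "gripper": 0.28}}

```text
time_s: 10.4
position: [0.57, 0.1215, 0.1399]
tcp_rot: [[0.198, -0.001, 0.98], [-0.98, -0.0, 0.198], [0.0, -1.0, -0.001]]
force: [1.1, -0.5, -0.4]
opening: 0.276
```

```bash
python3 -c "
from h import *
s=st();np.save('pics/w6_pose.npy',wpose(s)); save('wrist','w6')
"
```

```text
t 10.4 jig [-34.7  55.9] z 139.9 Fjig [ 1.2 -0.3 -0.4] M [-0.11 -0.01 -0.  ] op 0.276 j6 -10.3
```

View pics/w6.png

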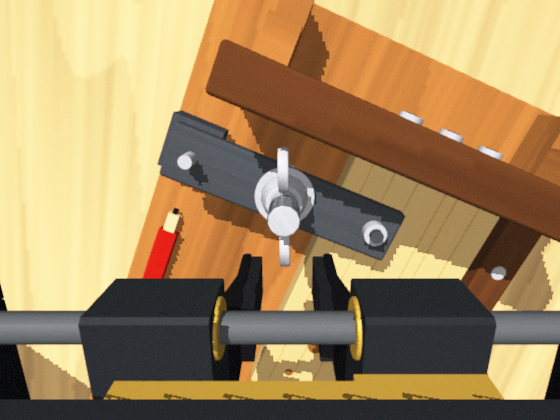

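Call:
{"op": "jog_arm", "data": {"motion": [0, 20, 0, 0, 0, 0, 0, 35, 0, 0, 0, 0, 0, 40, 0, 0, 0, 0, 0, 40, 0, 0, 0, 0]}}

```text
time_s: 10.95
position: [0.5696, 0.122, 0.1005]
tcp_rot: [[0.199, -0.0, 0.98], [-0.98, -0.0, 0.199], [0.0, -1.0, -0.0]]
force: [1.7, -0.9, -0.9]
opening: 0.279
```

```bash
python3 -c "
from h import *
s=st();np.save('pics/w7_pose.npy',wpose(s)); save('wrist','w7')
"
```

```text
t 10.95 jig [-35.2  56.3] z 100.5 Fjig [ 1.8 -0.6 -0.9] M [-0.06  0.01  0.02] op 0.279 j6 -10.4
```

View pics/w7.png

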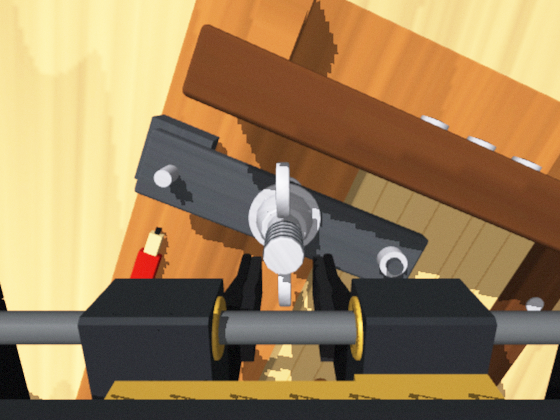

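Call:
{"op": "jog_arm", "data": {"motion": [0, 0, 0, 0, 0, 0, 0, 0, 0, 0, 0, 0, -0.4, 0.1, -4.1, 0, 10, 0, -1.4, 0.2, -8.1, 0, 20, 0, -3.2, 0.3, -11.9, 0, 30, 0, -5.6, 0.4, -15.3, 0, 40, 0, -8.5, 0.5, -18.2, 0, 50, 0, -11.9, 0.7, -20.6, 0, 60, 0, -11.9, 0.7, -20.6, 0, 60, 0], "gripper": 0.14}}

```text
time_s: 12.12
position: [0.5482, 0.1282, 0.1004]
tcp_rot: [[-0.748, 0.003, 0.663], [-0.663, -0.003, -0.748], [-0.0, -1.0, 0.004]]
force: [1.4, -6.8, 0.1]
opening: 0.145
```

```bash
cat >> h.py <<'E'
def tq():
    s=st(); S=jw(-45,78); r=s['position'][:2]-S; f=s['force']
    yaw=np.degrees(np.arctan2(s['tcp_rot'][1,0],s['tcp_rot'][0,0]))
    ang=np.degrees(np.arctan2(r[1],r[0]))
    print('yaw jig',round(yaw+10.9,1),'pos ang jig',round(ang+10.9,1),'r',round(np.hypot(*r)*1000,1),'torque on tool about stud',round(r[0]*f[1]-r[1]*f[0]+s['moment'][2],3),'rxF',round(r[0]*f[1]-r[1]*f[0],3),'F tool',np.round(s['tcp_rot'].T@f,1),'Mz',round(s['moment'][2],3))
    return s
def arc(r,th0,th1,step,off=0):
    for th in np.arange(th0,th1+.1,step):
        a=np.radians(th); print(th,np.round([r*(np.cos(a)-1)+off*np.sin(a),4*th/360,-r*np.sin(a)+off*(np.cos(a)-1)],1))
E
python3 -c "
from h import *
s=tq();np.save('pics/w8_pose.npy',wpose(s)); save('wrist','w8')
"
```

```text
t 12.12 jig [-57.4  58.3] z 100.4 Fjig [ 2.6 -6.4  0.1] M [-1.15 -0.09  0.  ] op 0.145 j6 50.5
yaw jig -127.6 pos ang jig -122.2 r 23.3 torque on tool about stud 0.135 rxF 0.132 F tool [ 3.5 -0.1  6. ] Mz 0.003
```

View pics/w8.png

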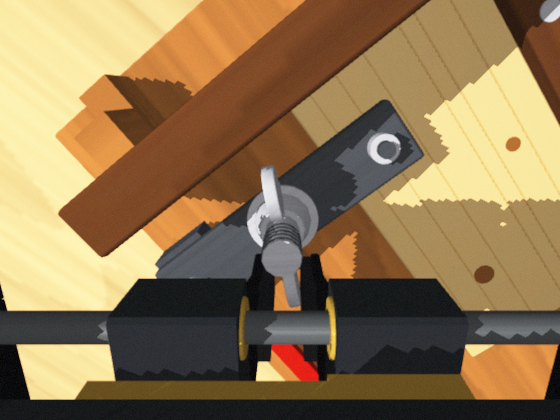

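Call:
{"op": "jog_arm", "data": {"motion": [-0.4, 0.1, -4.1, 0, 10, 0, -1.4, 0.2, -8.1, 0, 20, 0, -3.2, 0.3, -11.9, 0, 30, 0, -5.6, 0.4, -15.3, 0, 40, 0, -8.5, 0.5, -18.2, 0, 50, 0, -11.9, 0.7, -20.6, 0, 60, 0, -15.7, 0.8, -22.4, 0, 70, 0, -15.7, 0.8, -22.4, 0, 70, 0]}}

```text
time_s: 13.18
position: [0.5432, 0.1563, 0.0994]
tcp_rot: [[-0.88, -0.001, -0.475], [0.475, -0.002, -0.88], [0.001, -1.0, 0.002]]
force: [-2.4, -4.3, 3.0]
opening: 0.142
```

```bash
python3 -c "
from h import *
s=tq();np.save('pics/w9_pose.npy',wpose(s)); save('wrist','w9')
"
```

```text
t 13.18 jig [-67.6  85. ] z 99.4 Fjig [-1.6 -4.7  3. ] M [-0.71  0.47  0.03] op 0.142 j6 123.2
yaw jig 162.6 pos ang jig 162.8 r 23.7 torque on tool about stud 0.145 rxF 0.117 F tool [ 0.1 -3.   4.9] Mz 0.029
```

View pics/w9.png

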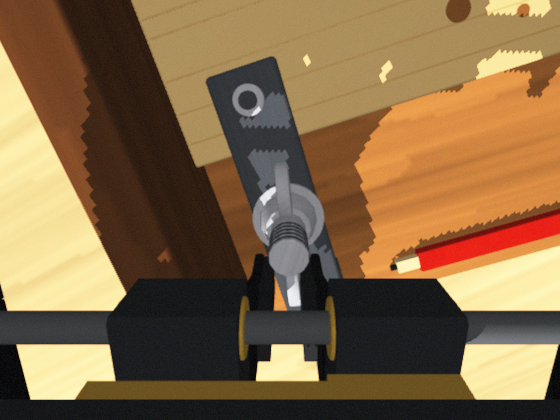

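Call:
{"op": "jog_arm", "data": {"motion": [0, -25, 1.5, 0, 0, 0, 0, -45, 1, 0, -8, 0, -24, -45, 12, 0, -90, 0, -24, -45, 12, 0, -90, 0, -24, -45, 12, 0, -90, 0, -24, -45, 12, 0, -90, 0, -24, -45, 12, 0, -90, 0, -24, -45, 12, 0, -90, 0, -24, -45, 12, 0, -90, 0, -24, -45, 12, 0, -90, 0, -47.5, -45, -2, 0, -170, 0, -47.5, -45, -2, 0, -170, 0, -47.5, -45, -2, 0, -170, 0, -47.5, -45, -2, 0, -170, 0, -47.5, -45, -2, 0, -170, 0, -47.5, -45, -2, 0, -170, 0, -47.5, -45, -2, 0, -170, 0, -47.5, -45, -2, 0, -170, 0], "gripper": 0.26}}

```text
time_s: 15.48
position: [0.5869, 0.1367, 0.1441]
tcp_rot: [[0.786, 0.001, 0.618], [-0.618, 0.001, 0.786], [0.0, -1.0, 0.002]]
force: [-0.1, -0.3, 0.2]
opening: 0.255
```

```bash
python3 -c "
from h import *
s=tq();np.save('pics/w10_pose.npy',wpose(s)); save('wrist','w10')
for a in (-10,-12):
  w=np.radians(a-10.9);goal(jw(-45,78)+0.0238*np.array([np.cos(w),np.sin(w)]),0.098,a-10.9,s)
"
```

```text
t 15.47 jig [-21.  74.] z 144.1 Fjig [-0.1 -0.4  0.2] M [-0.05  0.03 -0.01] op 0.255 j6 -49.4
yaw jig -27.3 pos ang jig -9.4 r 24.4 torque on tool about stud -0.015 rxF -0.009 F tool [ 0.1 -0.2 -0.3] Mz -0.006
goal [-0.5 46.1 -0.5] [ -0.1  -17.28   0.03]
goal [-0.2 46.1 -1.3] [ -0.1  -15.28   0.03]
```

View pics/w10.png

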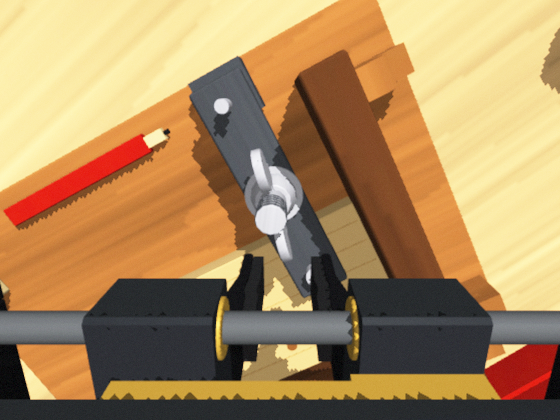

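Call:
{"op": "jog_arm", "data": {"motion": [0, 0, -0.6, 0, -8, 0, -0.2, 0, -1.3, 0, -15.3, 0, -0.2, 20, -1.3, 0, -15.3, 0, -0.2, 38, -1.3, 0, -15.3, 0, -0.2, 46, -1.3, 0, -15.3, 0, -0.2, 46, -1.3, 0, -15.3, 0]}}

```text
time_s: 16.27
position: [0.5851, 0.1353, 0.0972]
tcp_rot: [[0.919, -0.002, 0.394], [-0.394, 0.0, 0.919], [-0.002, -1.0, -0.001]]
force: [0.6, -0.0, 0.3]
opening: 0.265
```

```bash
python3 -c "
from h import *
s=tq();np.save('pics/w11_pose.npy',wpose(s)); save('wrist','w11')
"
```

```text
t 16.27 jig [-22.5  72.3] z 97.2 Fjig [0.6 0.1 0.3] M [0.03 0.02 0.02] op 0.265 j6 -64.5
yaw jig -12.3 pos ang jig -14.2 r 23.3 torque on tool about stud 0.026 rxF 0.005 F tool [ 0.5 -0.3  0.2] Mz 0.021
```

View pics/w11.png

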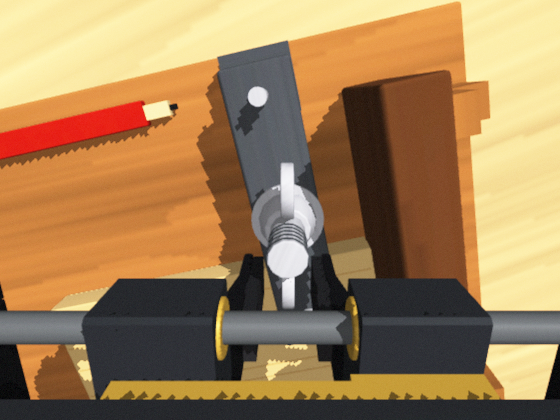

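Call:
{"op": "jog_arm", "data": {"motion": [0, 0, 0, 0, 0, 0, -0.4, 0.1, -4.1, 0, 10, 0, -1.4, 0.2, -8.1, 0, 20, 0, -3.2, 0.3, -11.9, 0, 30, 0, -5.6, 0.4, -15.3, 0, 40, 0, -8.5, 0.5, -18.2, 0, 50, 0, -11.9, 0.7, -20.6, 0, 60, 0, -11.9, 0.7, -20.6, 0, 60, 0], "gripper": 0.14}}

```text
time_s: 17.32
position: [0.5695, 0.1213, 0.0984]
tcp_rot: [[0.12, 0.007, 0.993], [-0.993, 0.001, 0.12], [0.0, -1.0, 0.007]]
force: [4.9, 1.8, -1.6]
opening: 0.14
```

```bash
python3 -c "
from h import *
s=tq()
"
```

```text
t 17.32 jig [-35.2  55.6] z 98.4 Fjig [ 4.5  2.7 -1.6] M [ 0.19 -0.8   0.03] op 0.14 j6 -5.9
yaw jig -72.2 pos ang jig -66.3 r 24.5 torque on tool about stud 0.159 rxF 0.128 F tool [-1.2  1.6  5.1] Mz 0.031
```

Call:
{"op": "jog_arm", "data": {"motion": [-0.4, 0.1, -4.1, 0, 10, 0, -1.4, 0.2, -8.1, 0, 20, 0, -3.2, 0.3, -11.9, 0, 30, 0, -5.6, 0.4, -15.3, 0, 40, 0, -5.6, 0.4, -15.3, 0, 40, 0]}}

```text
time_s: 17.95
position: [0.5532, 0.1231, 0.098]
tcp_rot: [[-0.545, 0.006, 0.839], [-0.839, -0.003, -0.545], [-0.001, -1.0, 0.006]]
force: [3.9, -6.1, -0.3]
opening: 0.143
```

```bash
python3 -c "
from h import *
s=tq();save('wrist','w12')
"
```

```text
t 17.95 jig [-51.6  54.3] z 98.0 Fjig [ 5.  -5.2 -0.3] M [-0.9  -0.52 -0.03] op 0.143 j6 34.5
yaw jig -112.1 pos ang jig -105.4 r 24.6 torque on tool about stud 0.118 rxF 0.152 F tool [3.  0.3 6.6] Mz -0.034
```

View pics/w12.png

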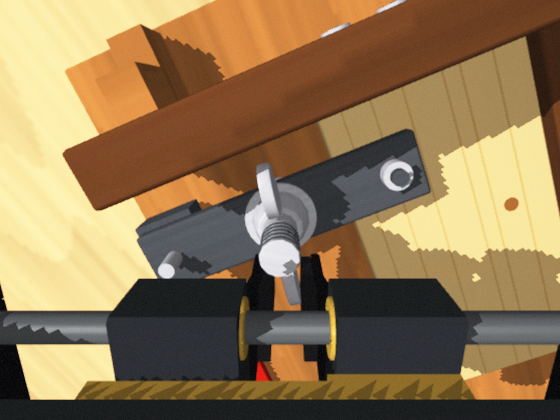

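Call:
{"op": "jog_arm", "data": {"motion": [-0.4, 0.1, -4.1, 0, 10, 0, -1.4, 0.2, -8.1, 0, 20, 0, -3.2, 0.3, -11.9, 0, 30, 0, -5.6, 0.4, -15.3, 0, 40, 0, -5.6, 0.4, -15.3, 0, 40, 0]}}

```text
time_s: 18.62
position: [0.541, 0.1358, 0.0975]
tcp_rot: [[-0.956, -0.0, 0.293], [-0.293, -0.004, -0.956], [0.001, -1.0, 0.003]]
force: [-0.4, -5.8, 2.6]
opening: 0.141
```

```bash
python3 -c "
from h import *
s=tq()
"
```

```text
t 18.62 jig [-65.9  64.4] z 97.5 Fjig [ 0.7 -5.8  2.6] M [-1.24  0.13  0.08] op 0.141 j6 75.9
yaw jig -152.1 pos ang jig -147.0 r 25.0 torque on tool about stud 0.214 rxF 0.131 F tool [ 2.1 -2.6  5.5] Mz 0.083
```

Call:
{"op": "jog_arm", "data": {"motion": [-0.4, 0.1, -4.1, 0, 10, 0, -1.4, 0.2, -8.1, 0, 20, 0, -3.2, 0.3, -11.9, 0, 30, 0, -5.6, 0.4, -15.3, 0, 40, 0, -5.6, 0.4, -15.3, 0, 40, 0]}}

```text
time_s: 19.25
position: [0.5402, 0.1522, 0.0969]
tcp_rot: [[-0.921, -0.004, -0.39], [0.39, -0.004, -0.921], [0.002, -1.0, 0.005]]
force: [-2.5, -5.6, 4.2]
opening: 0.141
```

```bash
python3 -c "
from h import *
s=tq();save('wrist','w13')
"
```

```text
t 19.25 jig [-69.8  80.4] z 96.9 Fjig [-1.4 -6.   4.2] M [-1.07  0.54  0.04] op 0.141 j6 117.6
yaw jig 167.9 pos ang jig 174.5 r 24.9 torque on tool about stud 0.195 rxF 0.152 F tool [ 0.1 -4.2  6.2] Mz 0.042
```

View pics/w13.png

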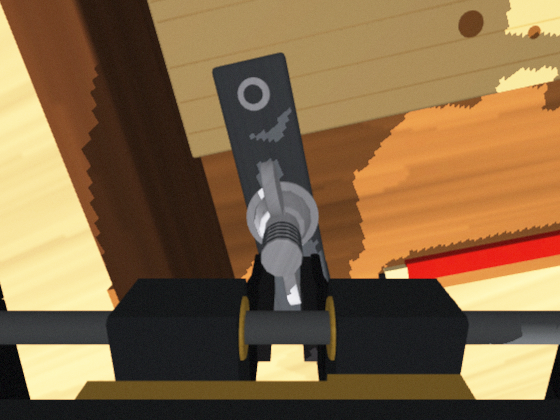

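Call:
{"op": "jog_arm", "data": {"motion": [0, -25, 1.5, 0, 0, 0, 0, -45, 1, 0, -8, 0, -24, -45, 12, 0, -90, 0, -24, -45, 12, 0, -90, 0, -24, -45, 12, 0, -90, 0, -24, -45, 12, 0, -90, 0, -24, -45, 12, 0, -90, 0, -24, -45, 12, 0, -90, 0, -24, -45, 12, 0, -90, 0, -24, -45, 12, 0, -90, 0, -47.5, -45, -3, 0, -175, 0, -47.5, -45, -3, 0, -175, 0, -47.5, -45, -3, 0, -175, 0, -47.5, -45, -3, 0, -175, 0, -47.5, -45, -3, 0, -175, 0, -47.5, -45, -3, 0, -175, 0, -47.5, -45, -3, 0, -175, 0, -47.5, -45, -3, 0, -175, 0], "gripper": 0.26}}

```text
time_s: 21.55
position: [0.586, 0.1379, 0.1415]
tcp_rot: [[0.885, -0.002, 0.465], [-0.465, -0.0, 0.885], [-0.001, -1.0, -0.001]]
force: [-0.7, 0.2, 0.0]
opening: 0.259
```

```bash
python3 -c "
from h import *
s=tq();np.save('pics/w14_pose.npy',wpose(s)); save('wrist','w14')
for a in (0,-2):
  w=np.radians(a-10.9);goal(jw(-45,78)+0.0238*np.array([np.cos(w),np.sin(w)]),0.0955,a-10.9,s)
"
```

```text
t 21.55 jig [-22.1  75. ] z 141.5 Fjig [-0.7  0.1  0. ] M [0.03 0.02 0.03] op 0.259 j6 -59.7
yaw jig -16.8 pos ang jig -7.4 r 23.1 torque on tool about stud 0.034 rxF 0.0 F tool [-0.7 -0.  -0.1] Mz 0.034
goal [ 0.1 46.   3.2] [  0.05 -16.8   -0.08]
goal [ 0.3 46.   2.4] [  0.05 -14.8   -0.07]
```

View pics/w14.png

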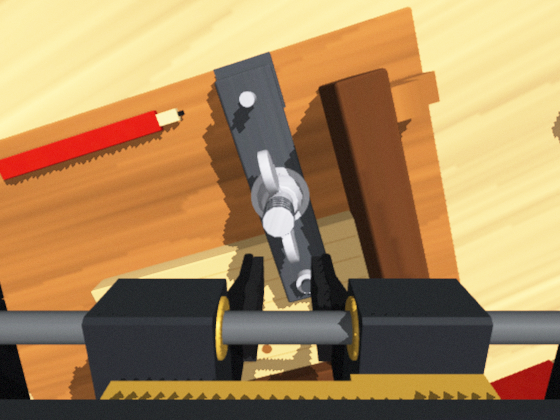

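Call:
{"op": "jog_arm", "data": {"motion": [0, 0, 1.5, 0, -8, 0, 0.2, 0, 2.8, 0, -15.3, 0, 0.2, 20, 2.8, 0, -15.3, 0, 0.2, 38, 2.8, 0, -15.3, 0, 0.2, 46, 2.8, 0, -15.3, 0, 0.2, 46, 2.8, 0, -15.3, 0]}}

```text
time_s: 22.35
position: [0.5876, 0.1404, 0.0943]
tcp_rot: [[0.975, -0.002, 0.223], [-0.223, -0.0, 0.975], [-0.002, -1.0, -0.001]]
force: [0.0, 0.8, -0.0]
opening: 0.26
```

```bash
python3 -c "
from h import *
s=tq();np.save('pics/w15_pose.npy',wpose(s)); save('wrist','w15')
"
```

```text
t 22.35 jig [-21.   77.7] z 94.3 Fjig [-0.1  0.8 -0. ] M [ 0.05  0.01 -0.  ] op 0.26 j6 -74.2
yaw jig -2.0 pos ang jig -0.6 r 24.0 torque on tool about stud 0.015 rxF 0.018 F tool [-0.1  0.   0.8] Mz -0.003
```

View pics/w15.png

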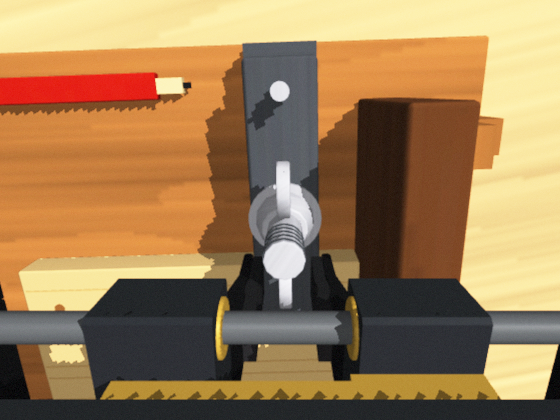

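Call:
{"op": "jog_arm", "data": {"motion": [0, 0, 0, 0, 0, 0, -0.4, 0.1, -4.1, 0, 10, 0, -1.4, 0.2, -8.1, 0, 20, 0, -3.2, 0.3, -11.9, 0, 30, 0, -5.6, 0.4, -15.3, 0, 40, 0, -5.6, 0.4, -15.3, 0, 40, 0], "gripper": 0.14}}

```text
time_s: 23.15
position: [0.5823, 0.1287, 0.0958]
tcp_rot: [[0.602, 0.008, 0.799], [-0.799, 0.003, 0.602], [0.002, -1.0, 0.008]]
force: [4.1, 6.0, -3.3]
opening: 0.139
```

```bash
python3 -c "
from h import *
s=tq()
"
```

```text
t 23.15 jig [-24.   65.2] z 95.8 Fjig [ 2.9  6.7 -3.3] M [ 0.99 -0.64  0.07] op 0.139 j6 -35.5
yaw jig -42.1 pos ang jig -31.4 r 24.6 torque on tool about stud 0.245 rxF 0.178 F tool [-2.3  3.3  6.9] Mz 0.067
```

Call:
{"op": "jog_arm", "data": {"motion": [-0.4, 0.1, -4.1, 0, 10, 0, -1.4, 0.2, -8.1, 0, 20, 0, -3.2, 0.3, -11.9, 0, 30, 0, -3.2, 0.3, -11.9, 0, 30, 0]}}

```text
time_s: 23.65
position: [0.5739, 0.1229, 0.0959]
tcp_rot: [[0.122, 0.014, 0.992], [-0.993, 0.001, 0.122], [0.0, -1.0, 0.014]]
force: [8.9, 2.6, -7.0]
opening: 0.137
```

```bash
python3 -c "
from h import *
s=tq();save('wrist','w16')
"
```

```text
t 23.65 jig [-31.2  58. ] z 95.9 Fjig [ 8.2  4.3 -7. ] M [ 0.4  -1.34  0.08] op 0.137 j6 -5.9
yaw jig -72.1 pos ang jig -55.4 r 24.3 torque on tool about stud 0.302 rxF 0.224 F tool [-1.5  7.1  9. ] Mz 0.079
```

View pics/w16.png

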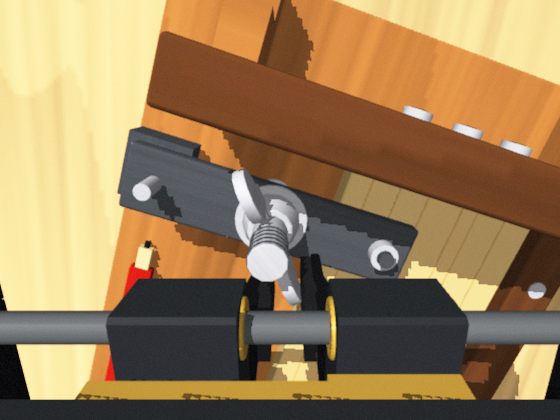

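```bash
python3 -c "
from h import *
for i in range(4):
    s=tq();bot.capture('scene')
im,_=save('scene','s2')
c=cv2.imread('pics/s2.png')[215:315,210:365]
cv2.imwrite('pics/s2c.png',cv2.resize(c,None,fx=5,fy=5,interpolation=cv2.INTER_CUBIC))
"
```

```text
t 23.7 jig [-31.2  58. ] z 95.9 Fjig [ 7.6  4.6 -5.5] M [ 0.39 -1.27  0.06] op 0.145 j6 -6.0
yaw jig -72.0 pos ang jig -55.4 r 24.3 torque on tool about stud 0.281 rxF 0.216 F tool [-2.1  5.6  8.6] Mz 0.065
t 23.75 jig [-31.2  58. ] z 95.9 Fjig [ 8.2  4.  -5.1] M [ 0.42 -1.3   0.  ] op 0.14 j6 -6.0
yaw jig -72.0 pos ang jig -55.4 r 24.3 torque on tool about stud 0.221 rxF 0.22 F tool [-1.3  5.2  9. ] Mz 0.0
t 23.8 jig [-31.2  58. ] z 95.9 Fjig [ 7.5  3.8 -5.5] M [ 0.4  -1.28  0.06] op 0.145 j6 -6.0
yaw jig -72.0 pos ang jig -55.4 r 24.3 torque on tool about stud 0.264 rxF 0.203 F tool [-1.3  5.6  8.2] Mz 0.061
t 23.85 jig [-31.2  57.9] z 95.8 Fjig [ 8.1  3.9 -4.5] M [ 0.45 -1.3   0.08] op 0.139 j6 -6.0
yaw jig -72.0 pos ang jig -55.4 r 24.4 torque on tool about stud 0.292 rxF 0.217 F tool [-1.2  4.6  8.9] Mz 0.075
```

View pics/s2c.png

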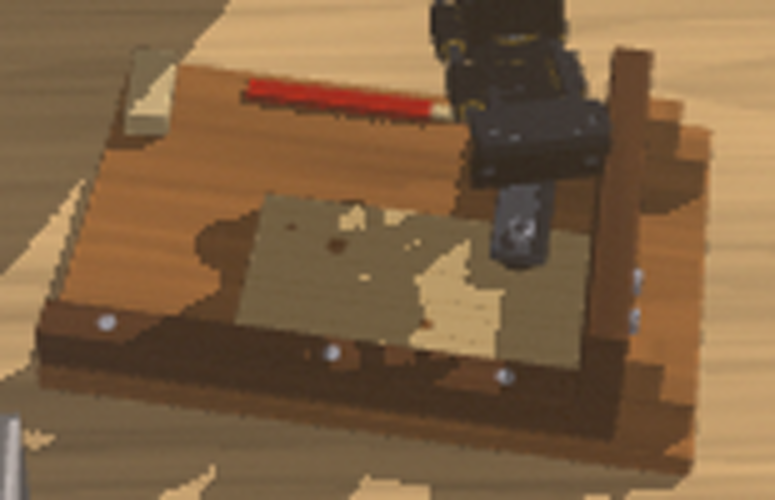

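Call:
{"op": "jog_arm", "data": {"motion": [-0.1, 0, -2.1, 0, 5, 0, -0.4, 0.1, -4.1, 0, 10, 0]}}

```text
time_s: 24.2
position: [0.571, 0.1221, 0.0959]
tcp_rot: [[-0.053, 0.017, 0.998], [-0.999, 0.0, -0.053], [-0.001, -1.0, 0.017]]
force: [10.8, -0.8, -6.7]
opening: 0.141
```

```bash
python3 -c "
from h import *
for i in range(6):
    s=tq();bot.capture('wrist')
save('wrist','w17')
"
```

```text
t 24.2 jig [-33.8  56.7] z 95.9 Fjig [10.8  1.2 -6.7] M [-0.11 -1.57  0.07] op 0.141 j6 4.2
yaw jig -82.2 pos ang jig -62.4 r 24.1 torque on tool about stud 0.311 rxF 0.243 F tool [ 0.3  6.8 10.7] Mz 0.068
t 24.25 jig [-34.   56.5] z 95.9 Fjig [ 9.3  2.3 -6.6] M [ 0.01 -1.53  0.05] op 0.138 j6 4.3
yaw jig -82.3 pos ang jig -62.9 r 24.1 torque on tool about stud 0.276 rxF 0.225 F tool [-1.1  6.7  9.4] Mz 0.051
t 24.3 jig [-34.   56.5] z 95.9 Fjig [ 9.4  1.9 -6.6] M [-0.02 -1.54  0.04] op 0.143 j6 4.1
yaw jig -82.1 pos ang jig -63.0 r 24.1 torque on tool about stud 0.268 rxF 0.224 F tool [-0.6  6.8  9.5] Mz 0.044
t 24.35 jig [-34.   56.5] z 95.9 Fjig [ 9.4  1.8 -6.8] M [ 0.05 -1.53  0.06] op 0.142 j6 4.0
yaw jig -82.0 pos ang jig -62.9 r 24.2 torque on tool about stud 0.278 rxF 0.223 F tool [-0.5  6.9  9.5] Mz 0.056
t 24.4 jig [-34.   56.5] z 95.8 Fjig [10.6  2.4 -6.5] M [-0.06 -1.52  0.09] op 0.143 j6 4.0
yaw jig -82.0 pos ang jig -63.0 r 24.2 torque on tool about stud 0.341 rxF 0.255 F tool [-0.9  6.7 10.8] Mz 0.086
t 24.45 jig [-34.   56.5] z 95.9 Fjig [ 9.8  2.5 -7.1] M [-0.02 -1.52 -0.02] op 0.145 j6 4.0
yaw jig -82.0 pos ang jig -62.9 r 24.2 torque on tool about stud 0.22 rxF 0.237 F tool [-1.1  7.2  9.9] Mz -0.017
```

View pics/w17.png

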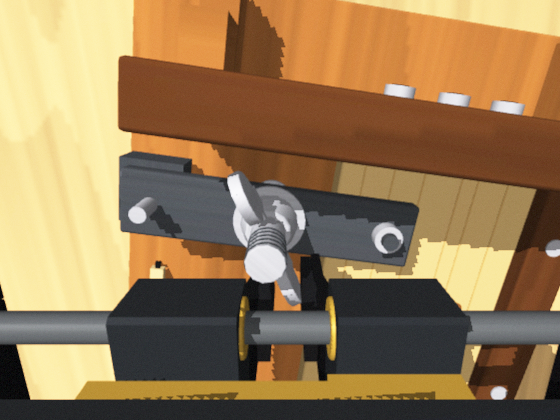

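Call:
{"op": "jog_arm", "data": {"motion": [-0.4, 0, 4.1, 0, -10, 0, -1.4, 0, 8.1, 0, -20, 0, -1.6, 0, 8.6, 0, -23, 0, -1.6, 0, 8.6, 0, -23, 0], "gripper": 0.28}}

```text
time_s: 25.05
position: [0.5729, 0.1232, 0.095]
tcp_rot: [[0.343, 0.001, 0.939], [-0.939, 0.0, 0.343], [0.0, -1.0, 0.001]]
force: [-0.0, -0.4, -0.6]
opening: 0.278
```

```bash
python3 -c "
from h import *
s=tq();save('wrist','w18')
"
```

```text
t 25.05 jig [-32.2  58.1] z 95.0 Fjig [ 0.  -0.4 -0.6] M [-0.04  0.   -0.02] op 0.278 j6 -18.8
yaw jig -59.0 pos ang jig -57.2 r 23.6 torque on tool about stud -0.025 rxF -0.004 F tool [ 0.4  0.6 -0.2] Mz -0.021
```

View pics/w18.png

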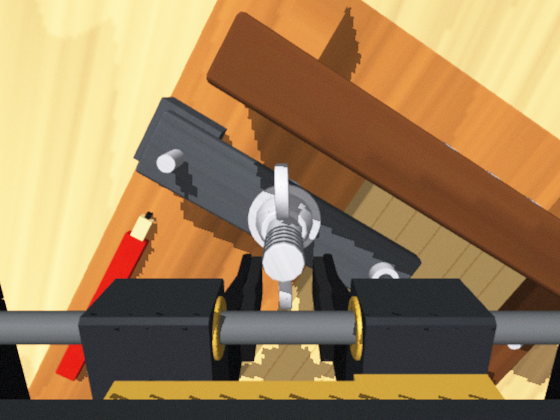

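Call:
{"op": "jog_arm", "data": {"motion": [0, -30, 0, 0, 0, 0, 0, -80, 0, 0, 0, 0, 30, -130, 0, 0, 0, 0, 60, -150, 10, 0, 0, 0, 60, -150, 10, 0, 0, 0, 60, -150, 10, 0, 0, 0]}}

```text
time_s: 25.85
position: [0.6011, 0.0707, 0.2435]
tcp_rot: [[0.343, -0.003, 0.939], [-0.939, 0.001, 0.343], [-0.002, -1.0, -0.002]]
force: [-1.7, 0.5, -1.9]
opening: 0.28
```

```bash
python3 -c "
from h import *
s=tq();np.save('pics/w19_pose.npy',wpose(s)); save('wrist','w19'); save('top','top2')
"
```

```text
t 25.85 jig [ 5.4 11.9] z 243.5 Fjig [-1.8  0.2 -1.9] M [-0.07  0.1  -0.  ] op 0.28 j6 -23.9
yaw jig -59.0 pos ang jig -52.6 r 83.2 torque on tool about stud -0.112 rxF -0.108 F tool [-1.1  1.9 -1.4] Mz -0.004
```

View pics/w19.png

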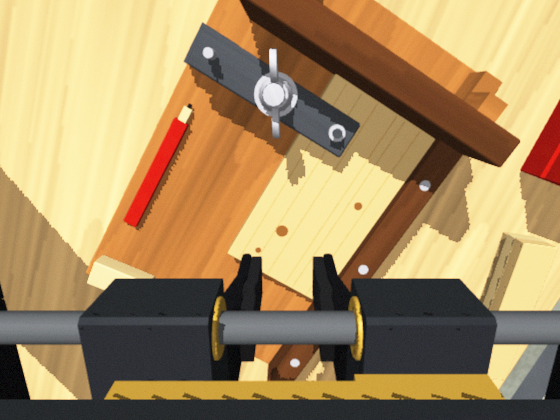

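View pics/top2.png

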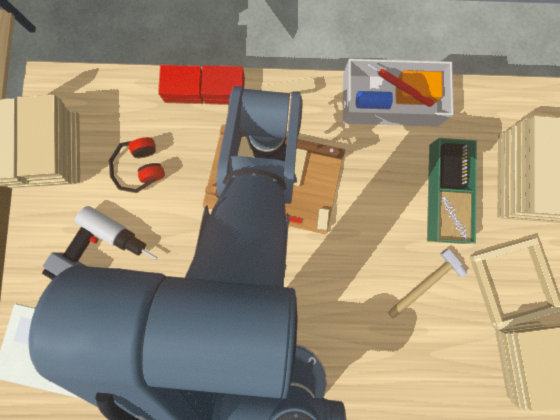

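```bash
python3 -c "
from h import *
P=np.load('pics/w19_pose.npy')
for u,v,z in [(229,251,38),(312,300,38),(434,140,38),(338,78,38),(273,92,109),(208,52,74)]: print(u,v,np.round(wj(cast('wrist',(u,v),z/1000,pose=P))[0],1))
bot.hand_in()
"
```

```text
229 251 [ -9.9 -77.1]
312 300 [ 91.7 -81.5]
434 140 [ 99.2 117.5]
338 78 [ -5.9 117.1]
273 92 [-46.5  79. ]
208 52 [-105.4   78. ]
the job is handed in; nothing more can be done
```

I slid the board home, tightened the wing nut until it went stiff, released it, lifted clear and handed the job in at about 26 s. No verdict was given.

- **Board:** I pushed it gently to the fence (peak about 10 N) and then to the guide plate (peak about 13 N). Before clamping, the camera put its centre at jig x 44, y 20, square to the jig.
- **Nut:** I turned it about 350° clockwise in three strokes, moving from one wing to the other between strokes. The torque read on a pause rose from about 0.14 N m free to about 0.28 N m, with about 10 N on the wing. That is inside the "firm" range, and I take it to mean roughly 170 to 270 N on the foot; I have no direct reading of that force.
- **Last checks:**
  - With the finger backed off, the force on it read about zero, so the nut was left alone.
  - In the last wrist picture, the clearly visible board corners agree with home to about 2–3 mm. The other two were partly hidden and rougher: one read about 4 mm off and the one beside the fingers about 8 mm off in x, so that picture alone does not confirm 2.5 mm.
  - The pencil, drill, hammer, screw box, ear defenders and offcut looked unmoved. The pliers were hidden by the arm in the last overhead picture, but I never went near them.

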